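Find and seat the rocking burner cap

ROBOT

A 6-joint arm with a two-finger parallel gripper is mounted at the origin on the work surface. World frame = base frame: x ahead of the robot, y to its left, z up, the work surface at z = 0. Lengths are in mm, angles in degrees, forces in N, time in s.
With the tool pointing down it reaches from about 350 to 850 mm from the base axis. Payload 8.1 kg.
Tool frame: the origin (TCP) lies midway between the tips of the shut fingers; the grasp point (between the pads) lies 19 mm behind it (r.pinch_z is the distance from the TCP to the grasp point, in mm); z points along the fingers, y is the line along which they close (so a half turn about z gives the same grasp; the last joint's range is limited). The gripper opens to 85 mm and grips with 20 to 120 N. Pads are 22 mm wide; open, the fingers measure 114 mm over their backs; the gripper's body (76 mm by 85 mm) begins 54 mm behind the grasp point. The pads swing forward as they close: fully open they stand 13 mm farther back than shut.
Start: joints at [69.534, 7.471, 85.268, -0, 87.261, -4.893], TCP at [161.057, 577.984, 231.292] pointing down, gripper open.
Joint ranges: [-169.43, 169.43], [-51.17, 129.36], [1.28, 143.12], [-76.62, 256.62], [0, 156.53], [-152.29, 152.29]. Speed limits (degrees/s): [136.94, 136.94, 159.86, 180, 180, 180].

INTERFACE

Orientations are given as [roll, pitch, yaw] about the fixed x, y, z axes, in that order (R = Rz(yaw) Ry(pitch) Rx(roll)).
In Python, from bench import sensors, optics, job, r gives the robot as it stands.
- The arm moves only by the tool play_rows, never from a script. Its argument "motion" is a list that holds one entry, the list of rows, each a list of 6 numbers: the shift along the tool's x, y, z in cm, then the turn, a rotation vector about the tool's x, y, z in degrees. In form: [[[x, y, z, ax, ay, az], ...]]. A call has 1 to 5 rows; each row is the pose to reach, as a shift and turn from the pose commanded when the call began, along the tool's axes at that moment; what a row does not reach only later rows make up. A row lasts 1/10 s, in which the tool goes at most 50 mm and 8.59 degrees, less where a joint would pass 70% of its speed; a pose out of reach is approached as far as the arm can. A call with a gripper value outside its range is refused whole. "jaw" is the opening, from 0 (shut) to 1 (fully open), set as the call begins (left out, the last holds). The fingers move at their own pace and stop on an object; "squeeze" is the grip in N (left out, the last holds). Time passes only in rows, so rows that repeat a pose let the fingers close. It gives the time, the measured TCP pose, the force, the opening and the grip force at its end, in the units of the state.
- sensors.sense(): the state, without advancing time (a new reading comes with each control period).
- optics.snapshot(name): name is "side" or "top"; returns a dict with "pixels" (400x640x3 uint8, red, green, blue), "mtx" (3x3 intrinsics, pixels), "k1" (the pictures are not rectified: a ray, as slopes to the right and down, at radius r is drawn at 1 + k1 r^2 times it, then the intrinsics apply), "R" (3x3) and "t" (3): a world point X has camera coordinates R X + t. Camera axes: x right, y down, z forward; pixel columns grow to the right and rows downward; lengths in mm; the calibration is good to about 2 mm. A picture is of the moment at which its call begins. There is no depth.
- job.hand_in(): hands the job in; it is judged then, once.
The state is a dict: "time": time; "joint_pos": joint angles; "qd": joint speeds; "joint_efforts": joint torques, N m; "tool_pos": TCP position; "tcp_rot": TCP orientation; "ft_force": force on the tool from outside, world axes, zero at the start; "wrist_torque": the same for the moment, N m; "finger_gap": finger opening in mm; "grip_force": force on a finger pad.
Only numpy, scipy, OpenCV 4.12 (cv2) and the standard library are available. Lean on these libraries where they do the work, as an engineer would, in place of code of your own. Each camera call takes 0.05 s, during which the arm holds its last target. There are 200 camera calls.

TASK

The hob has just been wiped and one of its three burner caps was put back crooked. Press down on the rim of each cap, first the left, then the middle, then the right one, to feel which one rocks; once all three have been tried, nudge the rocking one sideways with a fingertip until it drops flush into its burner. Do not lift any cap, leave the other two caps seated and the kitchen things where they stand, and finish clear of everything.

Things in the scene. Friction and masses are not known exactly. Their poses are not given: they have to be found in the camera images.
- hob: fixed steel three-burner gas hob, plate 290 mm deep (x) by 660 mm wide (y), its top 10 mm above the counter. Origin: footprint centre at counter level; x points to the back, y to the robot's left. Burners (aluminium crowns) 30 mm behind the centre, 210 mm apart, each within 8 mm. Front knobs 34 mm high, dishes and spark pins under 33 mm. Pan supports are off, stacked behind.
- hob_middle (a point): fixed point on the hob 30 mm behind its centre, 40 mm above the counter: the level of all three crowns' flat tops and, within 8 mm, the middle burner's centre. A crown is 76 mm across, its bore 65 mm wide and over 15 mm deep; the boss under a cap fits in with 1.5 mm to spare all round and the cap then lies level on the crown and does not give.
- cap_left: loose black enamelled burner cap on the left (hob +y) burner: disc 84 mm across, 7 mm thick, under it a boss 62 mm across, 6 mm deep; 0.22 to 0.35 kg. Origin: centre of the top face, z up along its axis. Seated, it is level with its top 47 mm above the counter. One of the three caps, not told which, has slipped 7 mm sideways, any way, and is not seated.
- cap_middle: same cap, on the middle burner. An unseated cap's boss rides on the crown on the side it slipped to: this rim stands 8 mm higher than the opposite one (tilt 0.1 rad, rim about 55 mm above the counter). Pressed there with 1 N it sinks 1 to 2 mm, the other rim rising, stops firm at 53 mm, and rocks back when let go. Press 30 mm from the centre with 3 to 6 N.
- cap_right: same cap, on the right (hob -y) burner. To seat an unseated cap, push the edge of its high side level towards the cap's centre, at about 43 mm above the counter or a little higher, for 7 mm, slowly, under 7 N: the boss then falls into the bore, that side drops, and the bore stops the cap. The open space beside each cap is over 50 mm.
- griddle: bystander: loose round aluminium griddle, 262 mm across, 12 mm high with two wire loop handles, on the counter left of the hob. Origin: centre of its underside.
- tumbler: bystander: loose glass tumbler, 72 mm across, 105 mm high, on the counter just behind the hob, between the left and middle burners. Origin: centre of its underside.
- dispenser: bystander: loose white plastic push dispenser, empty, 68 mm across, 180 mm high, on the counter just right of the hob. Origin: centre of its underside.
- spatula: bystander: loose steel spatula lying on the counter behind the hob, to the right of the tumbler, about along the hob's y. Origin: under its middle.
Things that resemble listed ones, but are neither listed nor needed, are in the scene too. Leave any red look-alike of the cap_right alone.

How it is judged:
By the outcome, as a careful person would: the job done as asked, in the order asked, and still so for the second after the job is handed in, with the robot touching nothing.
It also fails if it takes over 61 s, if anything falls off the work surface, if the arm or the gripper's body presses on something with over 40 N, if the wrist force passes 120 N, or if a joint passes its speed limit or range.

## Working session

There is one attempt and no reset: what is moved stays moved. The work goes in short steps, Python scripts to look and compute and a tool call to move; the robot and the scene stay as the last step left them, time stands still between calls to the robot, and variables do not carry over. Pictures are saved under pics/ and viewed, at most 10 in all, crops included, and the job is handed in when it is done.

Besides the shell and the picture viewer there is one more tool, called in YAML: its name, and indented under it one key for each argument. play_rows: Moves the arm, as the interface text tells. Its arguments: {"type":"object","properties":{"motion":{"type":"array","items":{"type":"array","items":{"type":"array","items":{"type":"number"}}}},"jaw":{"type":"number"},"squeeze":{"type":"number"}},"required":["motion"]}

```bash
mkdir -p pics
python3 - <<'E'
from bench import sensors, optics, job, r
import cv2
for n in("top","side"):
    s=optics.snapshot(n); cv2.imwrite(f"pics/{n}0.png",cv2.resize(s["pixels"][:,:,::-1],(800,500)))
    print(n,s["mtx"],s["k1"],s["R"],s["t"])
print(sensors.sense())
E
```

```text
top [[426.62054556   0.         320.32093394]
 [  0.         426.62054556 200.96576315]
 [  0.           0.           1.        ]] 0.02931125523130272 [[ 0.00902177 -0.99994691  0.00497855]
 [-0.97654119 -0.00988156 -0.21510381]
 [ 0.21514159 -0.00292115 -0.9765785 ]] [  66.0682817   564.03728968 1193.48172611]
side [[455.86224151   0.         303.51495971]
 [  0.         455.86224151 195.76834051]
 [  0.           0.           1.        ]] -0.02143840850529406 [[ 0.77346594 -0.63383639  0.0013664 ]
 [-0.4961806  -0.60682418 -0.62094221]
 [ 0.39440494  0.47959967 -0.78385515]] [-369.776406    365.4877814  1062.94730393]
{'time': 0.1, 'joint_pos': array([ 6.95327400e+01,  7.50993129e+00,  8.53264492e+01,  1.45045837e-03,
        8.72607499e+01, -4.89335306e+00]), 'qd': array([ 0.14685188, -0.17266921, -0.08698252,  0.02842094,  0.12070401,
       -0.0156294 ]), 'joint_efforts': array([ 1.24777442e-03, -5.70948529e+01, -5.01942265e+01, -1.86332381e-04,
        8.08910409e-03,  8.26418699e-06]), 'tool_pos': array([160.8812613 , 577.49647213, 230.32550757]), 'tcp_rot': array([-1.79903347e+02, -9.72875030e-03,  1.64426014e+02]), 'ft_force': array([ 1.05396501, -0.91050224, -0.197398  ]), 'wrist_torque': array([-0.02772781, -0.00739688,  0.02616977]), 'grip_force': 0.0, 'finger_gap': 85.22489619421438}
```

View pics/top0.png

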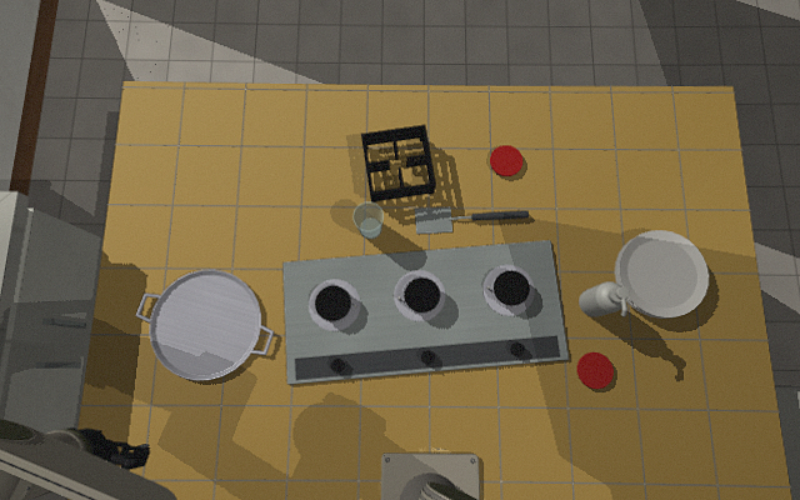

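View pics/side0.png

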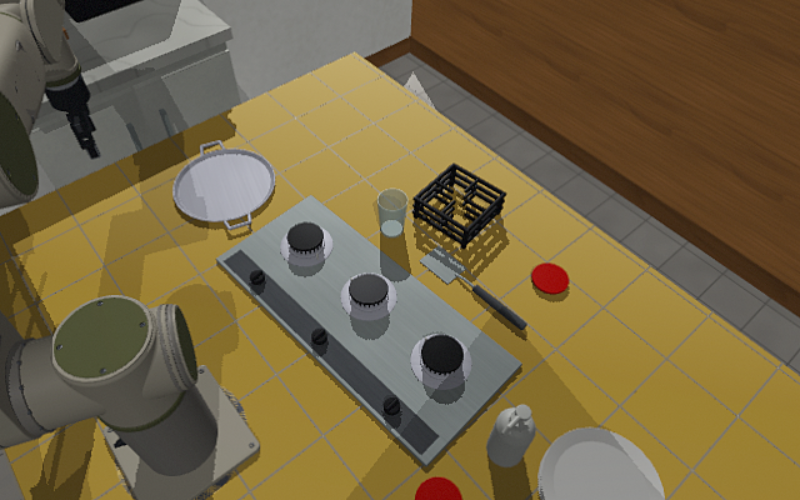

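The top view shows the three black caps at (332,303), (421,295) and (512,288) in the 800-wide picture. The red look-alikes are at (507,161) and (596,371), both off the hob, so I leave them alone. The black discs on the crowns are the caps meant. Next I measure them.

```bash
cat > h.py <<'E'
import numpy as np, cv2
from bench import sensors, optics, job, r
def ray(s,px):
    K=s["mtx"]; d=np.array([(px[0]-K[0,2])/K[0,0],(px[1]-K[1,2])/K[1,1]]); u=d.copy()
    for _ in range(20): u=d/(1+s["k1"]*(u@u))
    R=s["R"]; return -R.T@s["t"], R.T@np.array([u[0],u[1],1])
def at(s,px,z):
    c,d=ray(s,px); return c+d*(z-c[2])/d[2]
def proj(s,X):
    c=s["R"]@X+s["t"]; u=c[:2]/c[2]; u=u*(1+s["k1"]*(u@u)); return s["mtx"][:2,:2]@u+s["mtx"][:2,2]
E
python3 - <<'E'
from h import *
S={n:optics.snapshot(n) for n in("top","side")}
seeds=dict(top=[(332,303),(421,295),(512,288)],side=[(306,237),(369,290),(442,355)])
for n in S:
    s=S[n]; g=s["pixels"].max(2)
    m=(g<60).astype(np.uint8); 
    k,l,st,c=cv2.connectedComponentsWithStats(m,connectivity=4)
    for p in seeds[n]:
        p=np.array(p)*.8; i=l[int(p[1]),int(p[0])]
        cnt=cv2.findContours((l==i).astype(np.uint8),0,cv2.CHAIN_APPROX_NONE)[0][0][:,0].astype(float)
        W=np.array([at(s,q,47)[:2] for q in cnt]).astype(np.float32)
        (x,y),R=cv2.minEnclosingCircle(W)
        A=np.c_[2*W,np.ones(len(W))];sol=np.linalg.lstsq(A,(W**2).sum(1),rcond=None)[0]
        print(n,i,st[i],c[i].round(1),"enc",round(x),round(y),round(R,1),"fit",sol[:2].round(1),at(s,c[i],47).round(1))
t=S["top"]
for q in [(284,264),(552,241),(567,360),(290,383)]: print("corner",at(t,np.array(q)*.8,10).round())
a=cv2.resize(t["pixels"][205:270,235:455,::-1],None,fx=3.6,fy=3.6,interpolation=2)
b=[cv2.resize(S["side"]["pixels"][y-35:y+35,x-35:x+35,::-1],(264,264),interpolation=2) for x,y in[(245,192),(295,235),(354,288)]]
b=np.hstack(b); a=cv2.resize(a,(792,234)); cv2.imwrite("pics/crop1.png",np.vstack([a,b]))
E
```

```text
top 354 [252 229  29  28 628] [266.  242.3] enc 442 228 41.4 fit [442.  228.2] [441.7 228.2  47. ]
top 349 [323 222  29  28 616] [337.4 235.8] enc 463 21 41.4 fit [463.   20.6] [462.7  20.6  47. ]
top 346 [395 217  29  28 627] [408.8 230.2] enc 481 -189 42.0 fit [ 481.8 -188.7] [ 481.5 -188.7   47. ]
side 172 [230 179  29  25 535] [243.9 190. ] enc 437 222 45.9 fit [439.5 222.7] [439.1 222.3  47. ]
side 0 [     0      0    640    400 242884] [326.3 199.3] enc -204 326 0.0 fit [-102.1  162.9] [599.9  47.4  47. ]
side 276 [337 268  34  32 829] [353.5 283.4] enc 478 -192 43.9 fit [ 479.4 -192.5] [ 478.9 -193.2   47. ]
corner [540. 354.  10.]
corner [ 604. -301.   10.]
corner [ 318. -321.   10.]
corner [260. 324.  10.]
```

View pics/crop1.png

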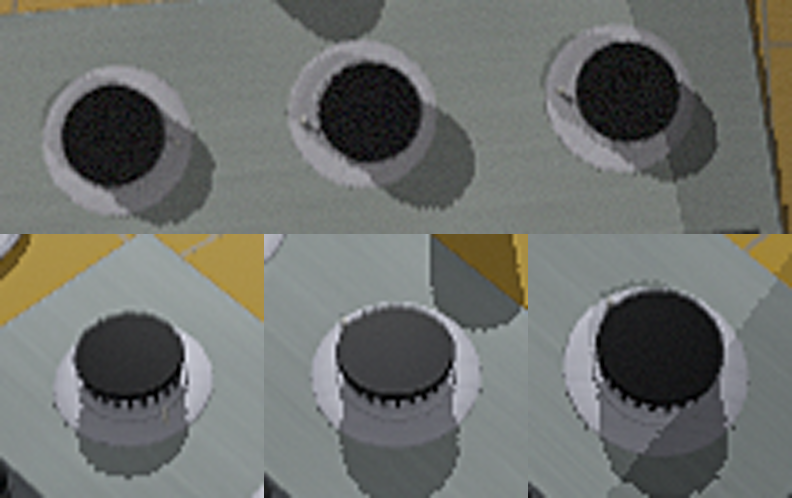

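The crop shows all three black caps on their crowns, and the right one is shaded differently in the side view. The caps' world positions agree with the 210 mm spacing. I now go to the left cap with the fingers shut.

play_rows:
  motion:
    - [[-4.0, -3.0, 0, 0, 0, -4], [-8, -6.4, 0, 0, 0, -8], [-12, -9.6, 0, 0, 0, -12], [-15.5, -12.5, 0, 0, 0, -15.57], [-16.8, -13.5, 0, 0, 0, -15.57]]
  jaw: 0
  squeeze: 20

```text
time: 0.7
tool_pos: [288.5, 399.6, 231.2]
tcp_rot: [-179.9, 0.0, 180.0]
ft_force: [-0.4, 0.2, -0.1]
finger_gap: 12.2
grip_force: 0.0
```

play_rows:
  motion:
    - [[-3, -3.8, 2, 0, 0, 0], [-6, -7.6, 4, 0, 0, 0], [-9, -11.4, 7, 0, 0, 0], [-11.5, -15, 10, 0, 0, 0], [-12.53, -17.49, 13.1, 0, 0, 0]]

```text
time: 1.2
tool_pos: [412.5, 229.9, 104.4]
tcp_rot: [179.9, 0.2, 180.0]
ft_force: [1.0, 1.8, 0.1]
finger_gap: 0.0
grip_force: 0.0
```

play_rows:
  motion:
    - [[0, 0, 2, 0, 0, 0], [0, 0, 3.5, 0, 0, 0], [0, 0, 4.5, 0, 0, 0], [0, 0, 4.5, 0, 0, 0], [0, 0, 4.5, 0, 0, 0]]

```text
time: 1.7
tool_pos: [410.4, 231.6, 59.6]
tcp_rot: [180.0, 0.0, -180.0]
ft_force: [-0.3, 0.8, 1.2]
finger_gap: -0.1
grip_force: 0.0
```

play_rows:
  motion:
    - [[0, 0, 0, 0, 0, 0], [0, 0, 0, 0, 0, 0]]

```text
time: 1.9
tool_pos: [411.0, 231.8, 60.1]
tcp_rot: [180.0, 0.1, -180.0]
ft_force: [-0.2, 0.2, 0.4]
finger_gap: -0.0
grip_force: 0.0
```

play_rows:
  motion:
    - [[0, -0.3, 0.3, 0, 0, 0], [0, -0.3, 0.5, 0, 0, 0], [0, -0.3, 0.7, 0, 0, 0], [0, -0.3, 0.8, 0, 0, 0], [0, -0.3, 0.9, 0, 0, 0]]

```text
time: 2.4
tool_pos: [410.2, 228.2, 49.9]
tcp_rot: [-180.0, -0.0, 180.0]
ft_force: [-0.8, 0.4, -0.0]
finger_gap: -0.2
grip_force: 0.0
```

play_rows:
  motion:
    - [[0, 0, 0.05, 0, 0, 0], [0, 0, 0.1, 0, 0, 0], [0, 0, 0.15, 0, 0, 0], [0, 0, 0.2, 0, 0, 0], [0, 0, 0.25, 0, 0, 0]]

```text
time: 2.9
tool_pos: [410.3, 228.3, 47.5]
tcp_rot: [180.0, 0.0, -180.0]
ft_force: [0.1, 0.2, 0.6]
finger_gap: -0.1
grip_force: 0.0
```

play_rows:
  motion:
    - [[0, 0, 0.05, 0, 0, 0], [0, 0, 0.05, 0, 0, 0], [0, 0, 0.1, 0, 0, 0], [0, 0, 0.1, 0, 0, 0]]

```text
time: 3.3
tool_pos: [410.3, 228.3, 47.0]
tcp_rot: [-180.0, -0.0, -180.0]
ft_force: [-2.9, -0.6, 6.4]
finger_gap: -0.3
grip_force: 3.1
```

play_rows:
  motion:
    - [[0, 0, -0.8, 0, 0, 0], [0, 0, -1.1, 0, 0, 0], [-3, 0, -1.1, 0, 0, 0], [-6.1, 0, -1.1, 0, 0, 0], [-6.1, 0, -0.8, 0, 0, 0]]

```text
time: 3.8
tool_pos: [475.2, 228.5, 56.0]
tcp_rot: [179.9, 0.2, 179.9]
ft_force: [-1.7, -0.8, 0.4]
finger_gap: -0.3
grip_force: 0.0
```

play_rows:
  motion:
    - [[0, 0, 0.2, 0, 0, 0], [0, 0, 0.4, 0, 0, 0], [0, 0, 0.5, 0, 0, 0], [0, 0, 0.55, 0, 0, 0], [0, 0, 0.6, 0, 0, 0]]

```text
time: 4.3
tool_pos: [471.0, 228.4, 48.6]
tcp_rot: [180.0, 0.0, -180.0]
ft_force: [0.3, -0.8, 0.1]
finger_gap: -0.1
grip_force: 0.0
```

play_rows:
  motion:
    - [[0, 0, 0.05, 0, 0, 0], [0, 0, 0.1, 0, 0, 0], [0, 0, 0.15, 0, 0, 0], [0, 0, 0.18, 0, 0, 0], [0, 0, 0.2, 0, 0, 0]]

```text
time: 4.8
tool_pos: [471.3, 228.3, 47.0]
tcp_rot: [180.0, -0.0, 180.0]
ft_force: [-2.8, -1.4, 7.2]
finger_gap: 0.4
grip_force: 3.8
```

play_rows:
  motion:
    - [[0, 0, -1.5, 0, 0, 0], [0, -3, -3, 0, 0, 0], [1, -7.5, -3, 0, 0, 0], [2, -12, -3, 0, 0, 0], [3, -16, -3, 0, 0, 0]]

```text
time: 5.3
tool_pos: [441.2, 66.7, 77.7]
tcp_rot: [-180.0, 0.1, -180.0]
ft_force: [1.1, -0.2, -0.7]
finger_gap: -0.1
grip_force: 0.0
```

play_rows:
  motion:
    - [[0.8, -3, 0, 0, 0, 0], [0.8, -4.8, 0.3, 0, 0, 0], [0.8, -4.8, 0.8, 0, 0, 0], [0.8, -4.8, 1.2, 0, 0, 0], [0.8, -4.8, 1.2, 0, 0, 0]]

```text
time: 5.8
tool_pos: [433.0, 21.0, 64.1]
tcp_rot: [180.0, -0.1, -180.0]
ft_force: [-0.1, 0.7, -0.5]
finger_gap: 0.0
grip_force: 0.0
```

play_rows:
  motion:
    - [[0, 0, 0.5, 0, 0, 0], [0, 0, 0.8, 0, 0, 0], [0, 0, 0.9, 0, 0, 0], [0, 0, 1.0, 0, 0, 0], [0, 0, 1.05, 0, 0, 0]]

```text
time: 6.3
tool_pos: [433.3, 20.4, 54.0]
tcp_rot: [180.0, -0.0, -180.0]
ft_force: [-0.8, 0.2, 0.1]
finger_gap: -0.4
grip_force: 0.3
```

play_rows:
  motion:
    - [[0, 0, 0.1, 0, 0, 0], [0, 0, 0.15, 0, 0, 0], [0, 0, 0.2, 0, 0, 0], [0, 0, 0.25, 0, 0, 0], [0, 0, 0.3, 0, 0, 0]]

```text
time: 6.8
tool_pos: [434.4, 20.4, 52.2]
tcp_rot: [180.0, 0.1, 180.0]
ft_force: [-0.6, 1.2, 8.9]
finger_gap: 0.1
grip_force: 4.5
```

The middle cap is high at the front: contact comes at about 53 mm and it stops firm at 52.2. I also probe its two sides to get the tilt direction.

play_rows:
  motion:
    - [[0, 0, -0.3, 0, 0, 0], [0, 0, -1.0, 0, 0, 0], [-1.5, 1.5, -1.2, 0, 0, 0], [-2.9, 2.95, -1.2, 0, 0, 0], [-2.9, 2.95, -0.8, 0, 0, 0]]

```text
time: 7.3
tool_pos: [464.4, 50.8, 60.4]
tcp_rot: [180.0, 0.2, -180.0]
ft_force: [-0.5, 0.5, -0.0]
finger_gap: -0.0
grip_force: 0.0
```

play_rows:
  motion:
    - [[0, 0, 0.2, 0, 0, 0], [0, 0, 0.4, 0, 0, 0], [0, 0, 0.5, 0, 0, 0], [0, 0, 0.55, 0, 0, 0], [0, 0, 0.6, 0, 0, 0]]

```text
time: 7.8
tool_pos: [462.1, 49.5, 53.0]
tcp_rot: [-180.0, -0.0, 180.0]
ft_force: [-0.5, 0.0, -0.9]
finger_gap: -0.0
grip_force: 0.0
```

play_rows:
  motion:
    - [[0, 0, 0.05, 0, 0, 0], [0, 0, 0.1, 0, 0, 0], [0, 0, 0.15, 0, 0, 0], [0, 0, 0.2, 0, 0, 0]]

```text
time: 8.2
tool_pos: [462.3, 49.8, 51.0]
tcp_rot: [-180.0, 0.0, 180.0]
ft_force: [-0.6, -0.5, 0.6]
finger_gap: 0.2
grip_force: 0.0
```

play_rows:
  motion:
    - [[0, 0, 0.05, 0, 0, 0], [0, 0, 0.1, 0, 0, 0]]

```text
time: 8.4
tool_pos: [462.3, 49.8, 50.0]
tcp_rot: [-180.0, 0.0, 180.0]
ft_force: [0.4, -0.2, 0.9]
finger_gap: 0.0
grip_force: 0.0
```

play_rows:
  motion:
    - [[0, 0, 0.05, 0, 0, 0], [0, 0, 0.1, 0, 0, 0]]

```text
time: 8.6
tool_pos: [462.3, 49.8, 49.0]
tcp_rot: [-180.0, -0.0, -180.0]
ft_force: [-0.2, -0.3, 1.6]
finger_gap: -0.0
grip_force: 0.7
```

play_rows:
  motion:
    - [[0, 0, -0.8, 0, 0, 0], [0, 0, -1.2, 0, 0, 0], [0, -3, -1.2, 0, 0, 0], [0, -5.9, -1.2, 0, 0, 0], [0, -5.9, -0.8, 0, 0, 0]]

```text
time: 9.1
tool_pos: [463.4, -11.8, 58.4]
tcp_rot: [-179.9, 0.1, 179.9]
ft_force: [0.2, 0.9, 0.5]
finger_gap: -0.3
grip_force: 0.0
```

play_rows:
  motion:
    - [[0, 0, 0.1, 0, 0, 0], [0, 0, 0.15, 0, 0, 0], [0, 0, 0.2, 0, 0, 0], [0, 0, 0.25, 0, 0, 0], [0, 0, 0.3, 0, 0, 0]]

```text
time: 9.6
tool_pos: [462.3, -8.7, 54.2]
tcp_rot: [180.0, 0.0, -180.0]
ft_force: [-0.8, 0.2, 3.1]
finger_gap: -0.1
grip_force: 1.1
```

play_rows:
  motion:
    - [[0, 0, 0.05, 0, 0, 0], [0, 0, 0.1, 0, 0, 0]]

```text
time: 9.8
tool_pos: [462.2, -9.2, 53.2]
tcp_rot: [-180.0, -0.0, -180.0]
ft_force: [-3.5, -1.2, 5.6]
finger_gap: 0.1
grip_force: 3.0
```

The middle cap sinks and rocks at its right (−y) side too: about 54.3 mm at contact and 53.2 mm under load, against about 49 mm on the left. The high side is to the front right. Next I try the right cap.

play_rows:
  motion:
    - [[0, 0, -1.0, 0, 0, 0], [0, 0, -2.5, 0, 0, 0], [0, -4.5, -2.5, 0, 0, 0], [0.3, -9, -2.5, 0, 0, 0], [0.6, -13.5, -2.5, 0, 0, 0]]

```text
time: 10.3
tool_pos: [456.6, -145.6, 79.1]
tcp_rot: [-180.0, 0.1, -179.9]
ft_force: [0.9, 0.2, -0.1]
finger_gap: 0.3
grip_force: 0.0
```

play_rows:
  motion:
    - [[0.4, -4.6, 0, 0, 0, 0], [0.4, -4.6, 0.5, 0, 0, 0], [0.4, -4.6, 1.2, 0, 0, 0], [0.4, -4.6, 1.4, 0, 0, 0], [0.4, -4.6, 1.5, 0, 0, 0]]

```text
time: 10.8
tool_pos: [452.0, -188.8, 62.4]
tcp_rot: [179.9, -0.1, -179.9]
ft_force: [0.4, -0.9, -0.1]
finger_gap: 0.0
grip_force: 0.0
```

play_rows:
  motion:
    - [[0, 0, 0.4, 0, 0, 0], [0, 0, 0.7, 0, 0, 0], [0, 0, 0.9, 0, 0, 0], [0, 0, 1.1, 0, 0, 0], [0, 0, 1.2, 0, 0, 0]]

```text
time: 11.3
tool_pos: [452.2, -190.1, 50.8]
tcp_rot: [180.0, -0.0, -180.0]
ft_force: [-0.4, 0.3, 0.6]
finger_gap: 0.1
grip_force: 0.0
```

play_rows:
  motion:
    - [[0, 0, 0.1, 0, 0, 0], [0, 0, 0.2, 0, 0, 0], [0, 0, 0.25, 0, 0, 0], [0, 0, 0.3, 0, 0, 0], [0, 0, 0.3, 0, 0, 0]]

```text
time: 11.8
tool_pos: [452.2, -190.3, 48.0]
tcp_rot: [180.0, -0.0, 180.0]
ft_force: [-0.7, 0.5, -0.5]
finger_gap: 0.0
grip_force: 0.0
```

play_rows:
  motion:
    - [[0, 0, 0.05, 0, 0, 0], [0, 0, 0.1, 0, 0, 0], [0, 0, 0.13, 0, 0, 0], [0, 0, 0.14, 0, 0, 0]]

```text
time: 12.2
tool_pos: [452.3, -190.3, 47.0]
tcp_rot: [-180.0, -0.0, -180.0]
ft_force: [-2.5, 1.7, 5.2]
finger_gap: 0.3
grip_force: 2.9
```

Firm at 47.0 at the front. I try its back rim too, then lift clear.

play_rows:
  motion:
    - [[0, 0, -0.8, 0, 0, 0], [0, 0, -1.1, 0, 0, 0], [-3, 0, -1.1, 0, 0, 0], [-5.9, 0, -1.1, 0, 0, 0], [-5.9, 0, -0.6, 0, 0, 0]]

```text
time: 12.7
tool_pos: [515.1, -190.9, 54.4]
tcp_rot: [-179.9, 0.3, -180.0]
ft_force: [-0.7, -0.4, 0.3]
finger_gap: -0.1
grip_force: 0.0
```

play_rows:
  motion:
    - [[0, 0, 0.2, 0, 0, 0], [0, 0, 0.35, 0, 0, 0], [0, 0, 0.45, 0, 0, 0], [0, 0, 0.5, 0, 0, 0], [0, 0, 0.5, 0, 0, 0]]

```text
time: 13.2
tool_pos: [510.9, -190.3, 47.7]
tcp_rot: [-180.0, 0.0, 180.0]
ft_force: [0.6, -0.2, 0.1]
finger_gap: 0.1
grip_force: 0.0
```

play_rows:
  motion:
    - [[0, 0, 0.05, 0, 0, 0], [0, 0, 0.1, 0, 0, 0], [0, 0, 0.13, 0, 0, 0], [0, 0, 0.13, 0, 0, 0]]

```text
time: 13.6
tool_pos: [511.3, -190.4, 47.1]
tcp_rot: [-180.0, 0.0, 180.0]
ft_force: [-2.6, 2.1, 5.8]
finger_gap: -0.3
grip_force: 3.2
```

The right cap is firm at 47, so the middle one is the one that rocks. I lift, retreat towards the front and refine its slip direction from the image.

play_rows:
  motion:
    - [[0, 0, -1.0, 0, 0, 0], [0, 0, -4, 0, 0, 0], [4, 0, -6, 0, 0, 0], [8, 0, -6, 0, 0, 0], [12, 0, -6, 0, 0, 0]]

```text
time: 14.1
tool_pos: [390.9, -190.6, 107.8]
tcp_rot: [-179.9, 0.1, -180.0]
ft_force: [-0.9, -1.3, 0.8]
finger_gap: 0.0
grip_force: 0.0
```

play_rows:
  motion:
    - [[0, 0, 0, 0, 0, 0]]

```text
time: 14.2
tool_pos: [386.9, -189.2, 105.4]
tcp_rot: [179.9, -0.2, 179.9]
ft_force: [-0.2, 0.1, -0.4]
finger_gap: 0.2
grip_force: 0.0
```

Run:
```python
from h import *
s=optics.snapshot("top"); print(sensors.sense()["tool_pos"])
from scipy.ndimage import map_coordinates
im=s["pixels"].astype(float).mean(2)
cv2.imwrite("pics/mid.png",cv2.resize(s["pixels"][200:272,225:465,::-1],(800,240),interpolation=2))
for n,c0 in dict(L=(441.7,228),M=(463,20.6),R=(481.5,-189.5)).items():
    out=[]
    for z,lo,hi,sg in((47 if n!="M" else 51,30,50,1),(12,50,72,-1)):
        c=np.array(c0)
        for it in range(3):
            P=[];W=[]
            for a in np.radians(np.arange(0,360,4)):
                rr=np.arange(lo,hi,.5); q=np.array([proj(s,np.array([c[0]+k*np.cos(a),c[1]+k*np.sin(a),z])) for k in rr])
                v=map_coordinates(im,[q[:,1],q[:,0]],order=1); g=np.convolve(sg*v,np.r_[np.ones(4),-np.ones(4)],"same")[5:-5]
                i=g.argmax(); P.append(c+rr[i+5]*np.array([np.cos(a),np.sin(a)]));W.append(g[i])
            P=np.array(P)
            ok=np.array(W)>25
            for _ in range(4):
                A=np.c_[2*P[ok],np.ones(ok.sum())]; x=np.linalg.lstsq(A,(P[ok]**2).sum(1),rcond=None)[0]
                R=np.sqrt(x[2]+x[:2]@x[:2]); e=np.hypot(*(P-x[:2]).T)-R; ok=(np.array(W)>25)&(abs(e)<2.5)
            c=x[:2]
        out.append(c); print(n,z,c.round(1),R.round(1),ok.sum())
    print(n,"cap-dish",(out[0]-out[1]).round(1))
```

```text
[ 389.4894915  -190.00956862  106.40730255]
L 47 [442.  228.2] 41.7 89
L 12 [443.3 229. ] 62.0 77
L cap-dish [-1.3 -0.9]
M 51 [464.2  21. ] 41.5 89
M 12 [467.5  25.6] 62.0 76
M cap-dish [-3.3 -4.5]
R 47 [ 481.9 -188.6] 41.7 77
R 12 [ 482.6 -189.7] 62.0 58
R cap-dish [-0.7  1.2]
```

The slip direction from vision is 27 to 36° from −y towards the front, and the probing gave 32°. I push along world (0.515, 0.857) through the cap centre (463.7, 21). First I go to the start of that line, turning the tool's y axis along it.

play_rows:
  motion:
    - [[-1, 3.5, 0, 0, 0, 8], [-2, 7, 0, 0, 0, 16], [-3, 11, 0, 0, 0, 24], [-3.8, 14, 0, 0, 0, 31], [-3.8, 15.1, 1, 0, 0, 31]]

```text
time: 14.75
tool_pos: [432.4, -36.8, 98.4]
tcp_rot: [179.9, 0.2, 148.9]
ft_force: [0.1, 0.7, -0.3]
finger_gap: 0.1
grip_force: 0.0
```

play_rows:
  motion:
    - [[0, 0, 2, 0, 0, 0], [0, 0, 4, 0, 0, 0], [0, 0, 4.5, 0, 0, 0], [0, 0, 4.5, 0, 0, 0], [0, 0, 4.5, 0, 0, 0]]

```text
time: 15.25
tool_pos: [430.0, -39.6, 52.2]
tcp_rot: [180.0, 0.1, 149.0]
ft_force: [-0.1, -0.1, -0.2]
finger_gap: -0.2
grip_force: 0.0
```

play_rows:
  motion:
    - [[0.2, 0, 0.4, 0, 0, 0], [0.23, 0, 0.8, 0, 0, 0], [0.23, 0.4, 0.8, 0, 0, 0], [0.23, 0.7, 0.8, 0, 0, 0], [0.23, 0.9, 0.8, 0, 0, 0]]

```text
time: 15.75
tool_pos: [432.2, -30.0, 43.5]
tcp_rot: [180.0, 0.0, 149.0]
ft_force: [0.4, -0.3, 0.6]
finger_gap: 0.4
grip_force: 0.0
```

play_rows:
  motion:
    - [[0, 0.1, 0, 0, 0, 0], [0, 0.2, 0, 0, 0, 0], [0, 0.25, 0, 0, 0, 0], [0, 0.3, 0, 0, 0, 0], [0, 0.35, 0, 0, 0, 0]]

```text
time: 16.25
tool_pos: [433.7, -27.3, 43.4]
tcp_rot: [-180.0, 0.0, 149.0]
ft_force: [0.5, -0.5, -0.3]
finger_gap: -0.2
grip_force: 0.0
```

play_rows:
  motion:
    - [[0, 0.05, 0, 0, 0, 0], [0, 0.1, 0, 0, 0, 0], [0, 0.15, 0, 0, 0, 0], [0, 0.2, 0, 0, 0, 0]]

```text
time: 16.65
tool_pos: [434.6, -25.7, 43.2]
tcp_rot: [-180.0, -0.0, 149.0]
ft_force: [0.0, -1.3, -0.7]
finger_gap: -0.3
grip_force: 0.4
```

play_rows:
  motion:
    - [[0, 0.05, -0.05, 0, 0, 0], [0, 0.1, -0.05, 0, 0, 0], [0, 0.15, -0.05, 0, 0, 0], [0, 0.2, -0.05, 0, 0, 0]]

```text
time: 17.05
tool_pos: [435.9, -23.8, 43.9]
tcp_rot: [180.0, 0.0, 149.0]
ft_force: [-0.3, 0.3, -0.3]
finger_gap: 0.1
grip_force: 0.0
```

play_rows:
  motion:
    - [[0, 0.05, 0, 0, 0, 0], [0, 0.1, 0, 0, 0, 0], [0, 0.15, 0, 0, 0, 0]]

```text
time: 17.35
tool_pos: [436.6, -22.6, 43.9]
tcp_rot: [180.0, 0.0, 149.0]
ft_force: [1.0, -0.5, -0.8]
finger_gap: -0.2
grip_force: 0.0
```

play_rows:
  motion:
    - [[0, 0.05, 0, 0, 0, 0], [0, 0.1, 0, 0, 0, 0], [0, 0.15, 0, 0, 0, 0]]

```text
time: 17.65
tool_pos: [437.4, -21.3, 43.9]
tcp_rot: [-180.0, 0.0, 149.0]
ft_force: [-0.4, 0.6, -0.8]
finger_gap: 0.1
grip_force: 0.0
```

play_rows:
  motion:
    - [[0, 0.05, 0, 0, 0, 0], [0, 0.1, 0, 0, 0, 0], [0, 0.15, 0, 0, 0, 0]]

```text
time: 17.95
tool_pos: [438.1, -20.0, 43.9]
tcp_rot: [-180.0, 0.0, 149.0]
ft_force: [0.6, 0.6, 0.7]
finger_gap: -0.1
grip_force: 0.0
```

play_rows:
  motion:
    - [[0, 0.05, 0, 0, 0, 0], [0, 0.1, 0, 0, 0, 0], [0, 0.15, 0, 0, 0, 0]]

```text
time: 18.25
tool_pos: [438.9, -18.7, 43.8]
tcp_rot: [-180.0, 0.0, 149.0]
ft_force: [-0.9, -0.7, -0.7]
finger_gap: -0.4
grip_force: 0.0
```

play_rows:
  motion:
    - [[0, 0.05, 0, 0, 0, 0], [0, 0.1, 0, 0, 0, 0], [0, 0.15, 0, 0, 0, 0]]

```text
time: 18.55
tool_pos: [439.5, -17.6, 43.8]
tcp_rot: [-180.0, -0.0, 149.0]
ft_force: [-1.2, -0.8, 0.7]
finger_gap: -0.3
grip_force: 0.8
```

play_rows:
  motion:
    - [[0, 0.05, 0, 0, 0, 0], [0, 0.1, 0, 0, 0, 0], [0, 0.15, 0, 0, 0, 0]]

```text
time: 18.85
tool_pos: [440.4, -16.2, 43.8]
tcp_rot: [-180.0, -0.0, 149.0]
ft_force: [-0.3, -1.1, 0.3]
finger_gap: 0.1
grip_force: 0.8
```

Contact made, at a light 1 N. I push on slowly.

play_rows:
  motion:
    - [[0, 0.05, 0, 0, 0, 0], [0, 0.1, 0, 0, 0, 0], [0, 0.15, 0, 0, 0, 0], [0, 0.2, 0, 0, 0, 0]]

```text
time: 19.25
tool_pos: [440.9, -15.3, 43.7]
tcp_rot: [-179.9, -0.0, 149.0]
ft_force: [-4.1, -7.8, 3.6]
finger_gap: 0.0
grip_force: 4.7
```

play_rows:
  motion:
    - [[0, 0.05, 0, 0, 0, 0], [0, 0.1, 0, 0, 0, 0], [0, 0.15, 0, 0, 0, 0]]

```text
time: 19.55
tool_pos: [441.1, -14.9, 43.7]
tcp_rot: [-179.8, -0.0, 149.0]
ft_force: [-8.2, -14.0, 5.0]
finger_gap: 0.1
grip_force: 8.0
```

Firm stop at 16 N, so I back off at once and look.

play_rows:
  motion:
    - [[0, -0.3, 0, 0, 0, 0], [0, -1.0, 0, 0, 0, 0], [0, -2.0, 0, 0, 0, 0], [0, -3.0, -1, 0, 0, 0], [0, -3, -3, 0, 0, 0]]

```text
time: 20.05
tool_pos: [424.5, -39.5, 72.4]
tcp_rot: [-179.9, -0.2, 149.0]
ft_force: [0.0, 0.2, -0.6]
finger_gap: -0.1
grip_force: 0.0
```

Run:
```python
from h import *
s=optics.snapshot("side");t=optics.snapshot("top")
b=[cv2.resize(s["pixels"][y-35:y+35,x-35:x+35,::-1],(264,264),interpolation=2) for x,y in[(245,192),(295,235),(354,288)]]
a=cv2.resize(t["pixels"][205:270,235:455,::-1],(792,234),interpolation=2)
cv2.imwrite("pics/crop2.png",np.vstack([a,np.hstack(b)])); print(sensors.sense()["tool_pos"])
```

```text
[428.42444597 -39.7695821   76.26682088]
```

View pics/crop2.png

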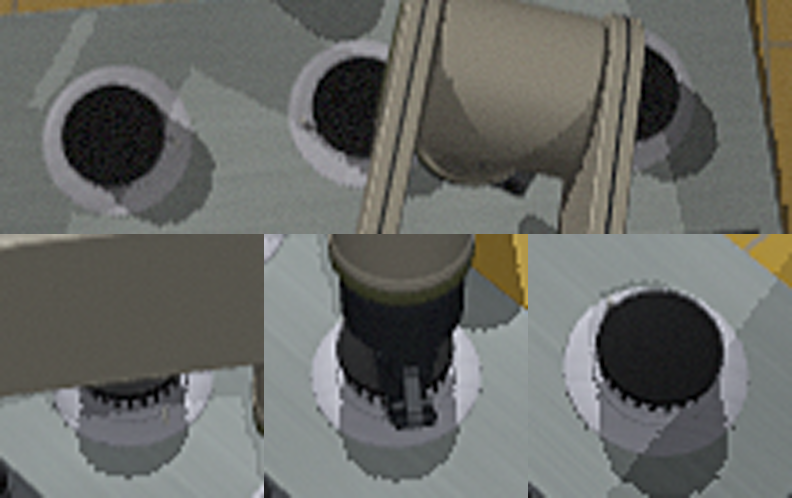

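The arm partly hides the view, but the middle cap has moved about 5 mm back and left. I check that it sits flush by a gentle press on the formerly high rim.

play_rows:
  motion:
    - [[0.1, 2.5, 0, 0, 0, 0], [0.15, 4.5, 0, 0, 0, 0], [0.15, 4.5, 1, 0, 0, 0], [0.15, 4.5, 1.7, 0, 0, 0], [0.15, 4.5, 1.9, 0, 0, 0]]

```text
time: 20.65
tool_pos: [447.0, 0.1, 52.9]
tcp_rot: [-179.9, -0.2, 149.0]
ft_force: [-0.2, 0.2, -0.2]
finger_gap: -0.1
grip_force: 0.0
```

play_rows:
  motion:
    - [[0, 0, 0.1, 0, 0, 0], [0, 0, 0.2, 0, 0, 0], [0, 0, 0.3, 0, 0, 0]]

```text
time: 20.95
tool_pos: [448.8, 0.1, 52.0]
tcp_rot: [180.0, 0.0, 149.0]
ft_force: [0.4, 0.7, -0.8]
finger_gap: 0.3
grip_force: 0.0
```

play_rows:
  motion:
    - [[0, 0, 0.1, 0, 0, 0], [0, 0, 0.2, 0, 0, 0], [0, 0, 0.3, 0, 0, 0], [0, 0, 0.35, 0, 0, 0], [0, 0, 0.4, 0, 0, 0]]

```text
time: 21.45
tool_pos: [448.7, 0.5, 47.8]
tcp_rot: [-180.0, -0.0, 149.0]
ft_force: [0.2, 0.0, -0.5]
finger_gap: -0.4
grip_force: 0.0
```

play_rows:
  motion:
    - [[0, 0, 0.05, 0, 0, 0], [0, 0, 0.1, 0, 0, 0], [0, 0, 0.13, 0, 0, 0], [0, 0, 0.13, 0, 0, 0]]

```text
time: 21.85
tool_pos: [448.7, 0.4, 47.0]
tcp_rot: [-180.0, -0.0, 149.0]
ft_force: [-3.4, 0.7, 5.7]
finger_gap: -0.1
grip_force: 3.1
```

Flush and firm at 47.0. I check the opposite rim too.

play_rows:
  motion:
    - [[0, 0, -0.8, 0, 0, 0], [0, 0, -1.3, 0, 0, 0], [0, 3, -1.3, 0, 0, 0], [0, 5.8, -1.3, 0, 0, 0], [0, 5.8, -1.0, 0, 0, 0]]

```text
time: 22.35
tool_pos: [480.8, 52.2, 58.0]
tcp_rot: [179.9, 0.1, 149.1]
ft_force: [0.5, 0.4, 0.3]
finger_gap: -0.1
grip_force: 0.0
```

play_rows:
  motion:
    - [[0, 0, 0.2, 0, 0, 0], [0, 0, 0.35, 0, 0, 0], [0, 0, 0.5, 0, 0, 0], [0, 0, 0.6, 0, 0, 0]]

```text
time: 22.75
tool_pos: [478.2, 49.6, 50.3]
tcp_rot: [-180.0, -0.0, 149.0]
ft_force: [-0.1, -0.1, 0.6]
finger_gap: 0.2
grip_force: 0.0
```

play_rows:
  motion:
    - [[0, 0, 0.1, 0, 0, 0], [0, 0, 0.2, 0, 0, 0], [0, 0, 0.25, 0, 0, 0], [0, 0, 0.3, 0, 0, 0]]

```text
time: 23.15
tool_pos: [478.5, 50.1, 47.5]
tcp_rot: [-180.0, -0.0, 149.0]
ft_force: [-0.7, 0.2, -0.2]
finger_gap: -0.1
grip_force: 0.0
```

Nothing is touched above 47.5, so the cap is level. I retreat upward and to the front.

play_rows:
  motion:
    - [[0, 0, -2, 0, 0, 0], [0, 0, -6, 0, 0, 0], [0, 0, -10, 0, 0, 0], [0, 0, -14, 0, 0, 0], [0, 0, -18, 0, 0, 0]]

```text
time: 23.65
tool_pos: [478.3, 50.2, 229.2]
tcp_rot: [180.0, 0.0, 149.0]
ft_force: [0.8, 0.4, -0.1]
finger_gap: -0.2
grip_force: 0.0
```

play_rows:
  motion:
    - [[3, 3, 0, 0, 0, 0], [5, 7, 0, 0, 0, 0], [7, 11, 0, 0, 0, 0], [9, 15, 0, 0, 0, 0], [11, 19, 0, 0, 0, 0]]

```text
time: 24.15
tool_pos: [482.0, 271.6, 227.7]
tcp_rot: [180.0, 0.0, 149.0]
ft_force: [0.4, -0.8, 0.4]
finger_gap: 0.0
grip_force: 0.0
```

play_rows:
  motion:
    - [[2, 4, 0, 0, 0, 0], [4, 8, 0, 0, 0, 0], [6, 11, 0, 0, 0, 0], [6, 11, 0, 0, 0, 0], [6, 11, 0, 0, 0, 0]]

```text
time: 24.65
tool_pos: [486.9, 395.5, 226.9]
tcp_rot: [-179.9, -0.0, 149.1]
ft_force: [-0.1, -0.4, -0.0]
finger_gap: -0.3
grip_force: 0.0
```

Run:
```python
from h import *
t=optics.snapshot("top"); s=optics.snapshot("side")
cv2.imwrite("pics/fin.png",cv2.resize(np.vstack([t["pixels"][60:340],s["pixels"][80:400]])[:,:,::-1],(640,600)))
st=sensors.sense(); print(st["tool_pos"],st["ft_force"],st["qd"].round(1))
```

```text
[487.41517702 394.12042067 227.3567847 ] [-0.04214511  0.27534966 -0.54373051] [-0.8 -0.7  0.4  0.1  0.1  0.1]
```

View pics/fin.png

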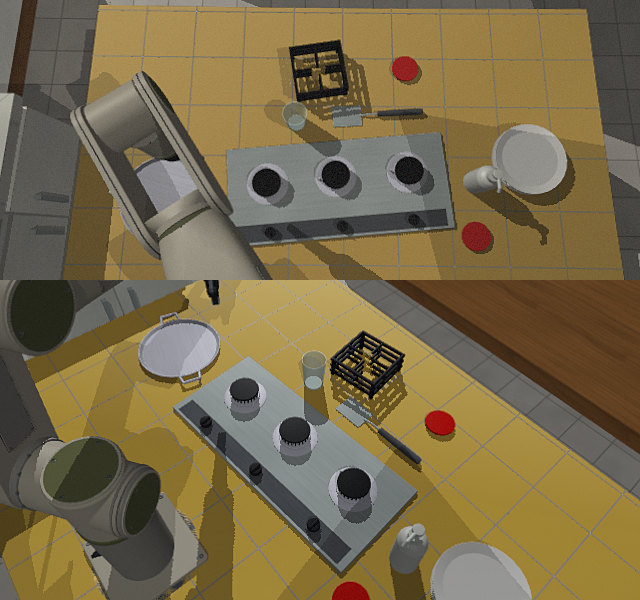

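The picture shows all three caps centred on their burners at (266,183), (335,173) and (409,170). The bystanders have not moved and the arm hangs clear above.

```bash
python3 -c "
from bench import job; print(job.hand_in())"
```

```text
the job is handed in; nothing more can be done
None
```

The middle cap was the one that rocked: I nudged it flush (top firm at 47 mm) after pressing left, middle and right in order, and handed in with the arm clear at about 25 s; the seating push peaked at about 16 N and a few presses reached 7 to 9 N, over the advised 7 N and 3 to 6 N.

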